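# Switch off the test strip, unplug the sensor and show its pins to the inspection camera

## Task

The plug-in sensor has finished its powered test: switch the socket strip off at its rocker, and only then pull the sensor out of the strip. Show its two pins to the small tilted inspection camera: hold the sensor still in the air on the lens axis with the pins pointing straight into the lens, the pin tips 90 mm from the front of the lens, and the two pins side by side level, as the camera's own tilt axis is. Finish while still holding it there; leave the strip switched off, and leave the other things in the sockets, the camera and everything else on the table as they are.

Things in the scene. Friction and masses are not known exactly. Their poses are not given: they have to be found in the camera images.
- strip: Switched test socket strip fixed to the table: aluminium bar 60 x 282 mm, 40 mm high, black end caps 42 mm high (294 mm over them). Origin: centre of underside; y along the bar. Flat sockets on its top at y = -95, -33, +29 mm, each two holes 20 mm apart along y, 24 mm deep; switch at y = +103 mm. Sensor, charger and blanking cap sit in the sockets in any order.
- rocker (a joint): Rocker switch of the strip, black, 26 x 40 mm, rocking along the bar. 0 = on (the half at the end of the bar, farther from the sockets, stands up); 0.44 rad = off (that half pressed down until level). It stays where it is left and gives way at about 3 to 4 N.
- rocker_off (a point): Point on top of the rocker half to press for off (the half farther from the sockets), 15 mm from the rocker's pivot; about 53 mm above the table while on, 46.5 mm when off. It moves with the rocker.
- sensor: White plug-in sensor, 40-80 g, upright in a socket, pins down; body 75 tall, 46 wide, 22 mm thick. x: pins to blunt end (up while plugged in); y: width, the line of the pins (along the bar); z: back to front (strip's -x). Body spans x -28..47, y -23..23, z 0..22 mm in this frame. Pins 5 mm thick at y = -10, +10, z = 11, from x = -28 to -47: it must rise 19 mm to leave the socket.
- pins (a point): Midpoint between the two pin tips of the sensor: at (-47, 0, 11) mm in the sensor's frame. Its axes are the sensor's.
- charger: Black USB charger block plugged into another socket, 30 x 42 mm, standing 34 mm above the strip. Origin: level with the underside of its body (the strip's top), 11 mm behind its middle (+x). Leave it plugged in.
- cap: White round blanking cap, 42 mm across, 13 mm high with its grip rib, in the third socket. Origin: level with the underside of its body (the strip's top), 11 mm behind its middle (+x). Leave it plugged in.
- cam_stand: Stand of the inspection camera, fixed to the table: steel base plate 92 x 88 mm with two upright cheeks, 88 mm high. Origin: centre of its underside; -x is the side towards which the camera leans, y is along the tilt axis, which is 75 mm above the table.
- cam_head: Inspection camera between the cheeks: grey housing 44 x 48 mm with a black lens and ring light (black, white LEDs) 64 mm across on top. Origin on the tilt axis. Its z axis is the lens axis, pointing out of the lens; its y axis is the tilt axis (level). It leans 0.3 to 0.65 rad from upright towards the robot's side of the table, and is clamped.
- focus (a point): The place for the pin tips: on the lens axis, 90 mm out from the front of the lens (the ring light's face), 145 mm from the head's origin. Empty air.
- carton: Small white carton, 50 x 85 x 38 mm, loose on the table behind the strip. Bystander. Origin: centre of its underside.
- blister: Carded sensor under a clear blister, card 118 x 80 mm, 23 mm high, lying loose at the right of the table. Bystander. Origin: centre of its underside.
- screwdriver: Screwdriver with an orange handle, 195 mm long, 26 mm thick, lying loose at the left front. Bystander. Origin: its middle, at its underside.
There are look-alikes about, which are no part of the job. What is shaped like the sensor but brown is not meant.

How it is judged (in metres and radians):
On the way, in this order (a step that is already met when the one before it is completed fails the run):
1. the strip is switched off with the sensor still plugged in (value of joint rocker above 0.36 rad and z of sensor in the frame of strip below 0.074 m), for 0.1 s.
2. the sensor is out of its socket, in the gripper (z of pins in the frame of strip above 0.045 m and contact force between the fingers and sensor above 1 N), for 0.1 s.
At the end, for the whole second after the job is handed in: Held still in the air, pins to the lens: pin tips within 15 mm of 90 mm from the lens front, 12 mm of its axis (each way), sensor within 0.15 rad of the lens axis, pin line within 0.15 rad of the tilt axis; rocker past 0.36 rad; charger and cap seated (6 mm) (z of pins in the frame of cam_head between 0.13 and 0.16 m and x of pins in the frame of cam_head between -0.012 and 0.012 m and y of pins in the frame of cam_head between -0.012 and 0.012 m and angle between the x axis of sensor and the z axis of cam_head, either way round below 0.15 rad and angle between the y axis of sensor and the y axis of cam_head, either way round below 0.15 rad and z of sensor in the frame of cam_head above 0.16 m and contact force between the fingers and sensor above 1 N and contact force between sensor and cam_stand below 0.05 N and linear speed of sensor below 0.02 m/s and value of joint rocker above 0.36 rad and z of charger in the frame of strip between 0.034 and 0.046 m and z of cap in the frame of strip between 0.034 and 0.046 m); the arm keeps its last pose, push and grip.
It fails at once if the sensor is drawn out while the strip is on (value of joint rocker below 0.3 rad and z of sensor in the frame of strip above 0.078 m).
It fails at once if charger or cap is pulled out (distance of any of charger, cap from where it was at the start of the episode above 0.015 m).
It fails at once if the camera is knocked out of its setting (distance of focus from where it was at the start of the episode above 0.008 m).
It fails at once if a bystander is pushed about (distance of any of carton, blister, screwdriver from where it was at the start of the episode above 0.02 m).
It also fails if it takes over 48 s, if anything falls off the work surface, if the arm or the gripper's body presses on something with over 40 N, if the wrist force passes 120 N, or if a joint passes its speed limit or range.

## Robot

A 6-joint arm with a two-finger parallel gripper is mounted at the origin on a cart in front of the work surface, level with it; the furniture and walls round the work are solid. World frame = base frame: x ahead of the robot, y to its left, z up, the work surface at z = 0. Lengths are in mm, angles in rad, forces in N, time in s.
With the tool pointing down it reaches from about 300 to 775 mm from the base axis. Payload 14.6 kg.
Tool frame: the origin (TCP) lies at the very end of the fingers, on their centre line; the grasp point (between the pads) lies 19 mm behind it; z points along the fingers, y is the line along which they close (so a half turn about z gives the same grasp; the last joint's range is limited). The gripper opens to 85 mm and grips with 20 to 120 N. Pads are 22 mm wide; open, the fingers measure 114 mm over their backs; the gripper's body (76 mm by 85 mm) begins 54 mm behind the grasp point. The pads swing forward as they close: fully open they stand 13 mm farther back than shut.
Start: joints at [-1.209, 0.3, 1.521, -0, 1.321, -0.067], TCP at [228.671, -500.199, 231.281] pointing down, gripper open.
Joint ranges: [-3.03, 3.03], [-0.79, 2.21], [0.23, 2.52], [-1.04, 4.18], [0, 3.07], [-2.55, 2.55]. Speed limits (rad/s): [2.22, 2.22, 2.57, 3.14, 3.14, 3.14].

## Interface

Orientations are given as a unit quaternion [w, x, y, z].
In Python, from station import ctrl, viewer, spot_in, masks_of, spot_point gives the robot as it stands.
- The arm moves only by the tool arm_command, never from a script. Its argument "commands" is a list that holds one entry, the list of rows, each a list of 4 numbers: the shift along the tool's x, y, z in cm, then the turn about the tool's z in rad. A call has 1 to 8 rows; each row is the pose to reach, as a shift and turn from the pose commanded when the call began, along the tool's axes at that moment; what a row does not reach only later rows make up. A row lasts 1/12 s, in which the tool goes at most 41.7 mm and 7.16 degrees, less where a joint would pass 70% of its speed; a pose out of reach is approached as far as the arm can. A call with a gripper value outside its range is refused whole. "grip" is the opening in per cent of the stroke, from 0 (shut) to 100 (fully open), set as the call begins (left out, the last holds). The fingers move at their own pace and stop on an object; "grip_force" is the grip in N (left out, the last holds). Time passes only in rows, so rows that repeat a pose let the fingers close. It gives the time, the measured TCP pose, the force, the opening and the grip force at its end, in the units of the state.
- ctrl.observe(): the state, without advancing time (a new reading comes with each control period).
- viewer.read_camera(name): name is "scene" or "top" or "wrist"; returns a dict with "image" (384x512x3 uint8, blue, green, red), "fx", "fy", "cx", "cy" (pixels), "pose" (4x4, takes a point from camera to world coordinates); the wrist camera has in their place "tool_from_camera" (4x4, takes a point from camera to tool coordinates, whose origin is the TCP and whose axes are the flange's). Camera axes: x right, y down, z forward; pixel columns grow to the right and rows downward; lengths in mm; the calibration is good to about 2 mm. The wrist camera is an equidistant fisheye: a pixel r from the principal point sees the ray r / f radians off the axis. A picture is of the moment at which its call begins: read the wrist's pose just before it. There is no depth.
- ctrl.finish_job(): hands the job in; it is judged then, once.
Trained networks look in the newest picture that a camera, given by its name, has taken for a name from the list of things; names that differ only in an ending like _2 or _b are one class to them, and where a whole thing is asked for, a point or a joint stands for the part that bears it (a point fixed in the world has none). Each returns a list of dicts, best first, with "conf" (0 to 1); they miss things now and then, are a little off and sometimes report something else, mostly with a low value. They report only what shows in the picture. A call takes as long as a camera call. They do not tell look-alikes from the thing itself.
- spot_in(camera, label): "centre" ([row, column] in pixels, amid what is visible of it).
- masks_of(camera, label): "region" (384x512 bool, what is visible of it) and "centre" ([row, column] in pixels, amid what is visible of it).
- spot_point(camera, label): "centre" ([row, column] in pixels: a listed point, or the origin of a listed thing).
The state is a dict: "time": time; "q": joint angles; "joint_velocities": joint speeds; "joint_efforts": joint torques, N m; "ee_pos": TCP position; "tool_rot": TCP orientation; "wrist_force": force on the tool from outside, world axes, zero at the start; "ft_torque": the same for the moment, N m; "grip_width": finger opening in mm; "grasp_force": force on a finger pad.
Only numpy, scipy, OpenCV 4.12 (cv2) and the standard library are available. Lean on these libraries where they do the work, as an engineer would, in place of code of your own. Each camera call takes 0.05 s, during which the arm holds its last target. There are 200 camera calls.

## Working session

There is one attempt and no reset: what is moved stays moved. The work goes in short steps, Python scripts to look and compute and a tool call to move; the robot and the scene stay as the last step left them, time stands still between calls to the robot, and variables do not carry over. Pictures are saved under pics/ and viewed, at most 10 in all, crops included, and the job is handed in when it is done.

Besides the shell and the picture viewer there is one more tool, called after "Request:" as name(argument=value, ...), one argument or row to a line, values as JSON. arm_command: Moves the arm, as the interface text tells. Its arguments: {"type":"object","properties":{"commands":{"type":"array","items":{"type":"array","items":{"type":"array","items":{"type":"number"}}}},"grip":{"type":"number"},"grip_force":{"type":"number"}},"required":["commands"]}

```bash
mkdir -p pics; ls
python3 - <<'E'
from station import ctrl, viewer, spot_in, masks_of, spot_point
import cv2, numpy as np
s=ctrl.observe(); print(s['time'],s['ee_pos'],s['tool_rot'],s['grip_width'])
for c in ['scene','top','wrist']:
    d=viewer.read_camera(c); cv2.imwrite(f'pics/{c}0.png',d['image'])
    print(c,d['fx'],d['fy'],d['cx'],d['cy'],np.round(d.get('pose',d.get('tool_from_camera')),3).tolist())
    if c!='wrist':
        for l in ['strip','rocker_off','sensor','pins','charger','cap','cam_stand','cam_head','focus','carton','blister','screwdriver']:
            print(l,[(np.round(p['centre']).tolist(),round(p['conf'],2)) for p in spot_point(c,l)][:3])
a=cv2.imread('pics/scene0.png');b=cv2.imread('pics/top0.png')
cv2.imwrite('pics/s0.png',cv2.resize(a,(800,600)));cv2.imwrite('pics/t0.png',cv2.resize(b,(800,600)))
E
```

```text
pics
0.0 [ 228.5875907  -499.9775766   230.69602521] [-6.05194350e-04  9.77103606e-01  2.12763174e-01 -9.16878139e-05] 85.24954444841926
scene 499.09036656794046 499.09036656794046 258.68601516601797 193.84533143330498 [[-0.78, -0.342, 0.524, -232.947], [-0.625, 0.429, -0.652, 915.46], [-0.002, -0.836, -0.549, 952.969], [0.0, 0.0, 0.0, 1.0]]
strip [([254.0, 273.0], 0.95)]
rocker_off [([258.0, 253.0], 0.6)]
sensor [([212.0, 258.0], 0.72), ([240.0, 266.0], 0.7)]
pins [([246.0, 266.0], 0.82), ([226.0, 256.0], 0.53)]
charger [([224.0, 285.0], 0.51)]
cap [([234.0, 277.0], 0.44)]
cam_stand [([192.0, 264.0], 0.66)]
cam_head []
focus [([248.0, 267.0], 0.62)]
carton [([236.0, 213.0], 0.81)]
blister [([251.0, 275.0], 0.42)]
screwdriver [([319.0, 234.0], 0.84), ([258.0, 250.0], 0.5)]
top 364.3902739125294 364.3902739125294 259.0546398532238 189.4155421612002 [[0.017, -0.995, 0.098, 438.429], [-1.0, -0.017, 0.002, -41.939], [0.0, -0.098, -0.995, 1268.546], [0.0, 0.0, 0.0, 1.0]]
strip [([221.0, 246.0], 0.85)]
rocker_off [([222.0, 212.0], 0.46)]
sensor [([191.0, 270.0], 0.52), ([218.0, 240.0], 0.41)]
pins [([185.0, 267.0], 0.5)]
charger [([216.0, 273.0], 0.65)]
cap [([215.0, 256.0], 0.52)]
cam_stand [([160.0, 315.0], 0.69)]
cam_head [([156.0, 322.0], 0.94)]
focus [([162.0, 332.0], 0.94)]
carton [([164.0, 237.0], 0.84)]
blister [([238.0, 357.0], 0.7), ([225.0, 210.0], 0.24)]
screwdriver [([242.0, 165.0], 0.61)]
wrist 297.3186396354542 297.3186396354542 256.09671950969255 189.1682957317829 [[-0.0, -0.952, -0.307, 78.999], [1.0, -0.0, 0.0, 1.72], [-0.0, -0.307, 0.952, -142.873], [0.0, 0.0, 0.0, 1.0]]
```

View pics/s0.png

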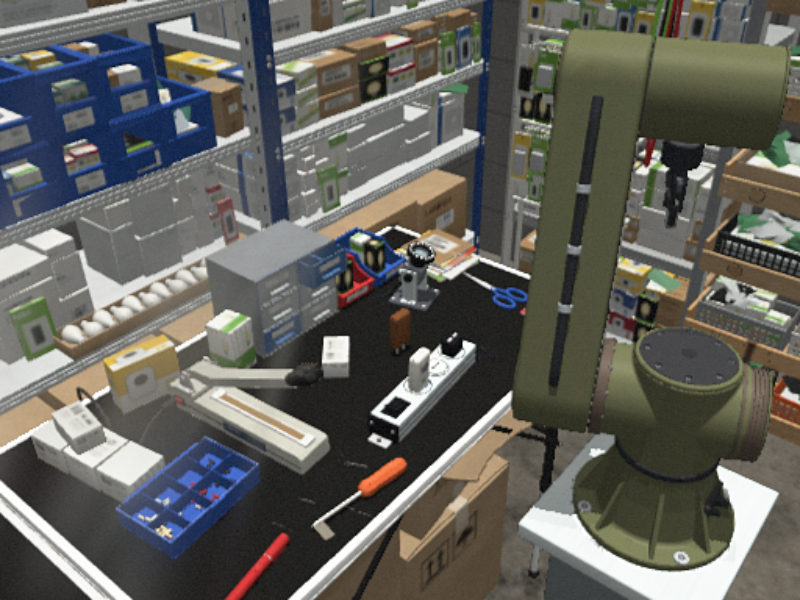

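View pics/t0.png

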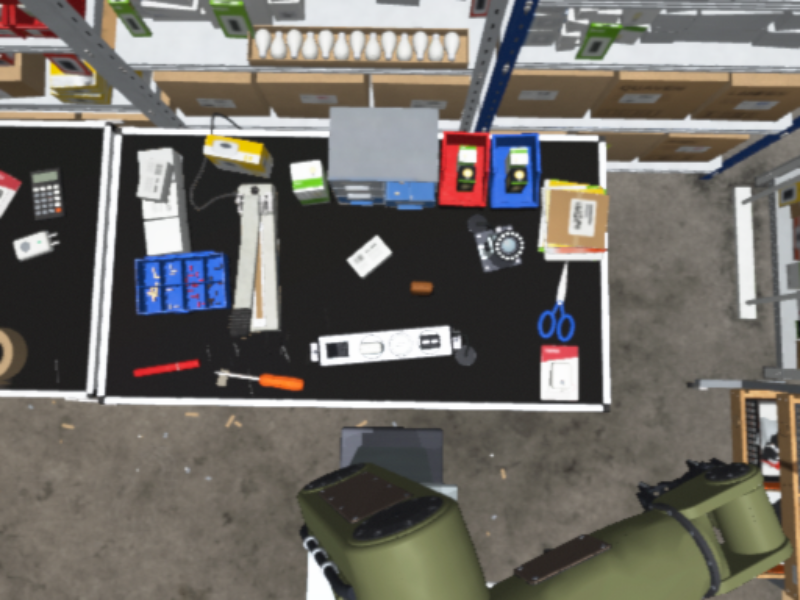

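The scene view (800 px wide) shows the strip at (425,395), with the rocker at its left end. The sensor is at (418,370), then cap and charger. The brown look-alike is at (400,328) and the inspection camera at (415,275). The top view agrees: rocker (337,349), sensor (372,345), camera (505,245), carton (369,256).

```bash
cat > h.py <<'E'
from station import ctrl, viewer, spot_in, masks_of, spot_point
import cv2, numpy as np
from scipy.spatial.transform import Rotation as R
def tool():
    s=ctrl.observe(); q=s['tool_rot']; T=np.eye(4)
    T[:3,:3]=R.from_quat([q[1],q[2],q[3],q[0]]).as_matrix(); T[:3,3]=s['ee_pos']; return T
def take(c):
    T=tool() if c=='wrist' else None
    d=viewer.read_camera(c)
    d['P']=T@d['tool_from_camera'] if c=='wrist' else d['pose']; d['fish']=c=='wrist'; return d
def ray(d,rc):
    x=(rc[1]-d['cx'])/d['fx']; y=(rc[0]-d['cy'])/d['fy']
    if d['fish']:
        r=np.hypot(x,y)+1e-12; v=np.array([x/r*np.sin(r),y/r*np.sin(r),np.cos(r)])
    else: v=np.array([x,y,1.])
    return d['P'][:3,3], d['P'][:3,:3]@v
def atz(d,rc,z):
    o,v=ray(d,rc); return o+v*(z-o[2])/v[2]
def proj(d,p):
    c=np.linalg.inv(d['P'])@np.append(p,1); c=c[:3]
    if d['fish']:
        r=np.hypot(c[0],c[1])+1e-9; t=np.arctan2(r,c[2]); u,v=c[0]/r*t,c[1]/r*t
    else: u,v=c[0]/c[2],c[1]/c[2]
    return np.array([v*d['fy']+d['cy'],u*d['fx']+d['cx']])
def tri(a,ra,b,rb):
    o1,v1=ray(a,ra);o2,v2=ray(b,rb);v1/=np.linalg.norm(v1);v2/=np.linalg.norm(v2)
    s=np.linalg.lstsq(np.c_[v1,-v2],o2-o1,rcond=None)[0]
    p,q=o1+s[0]*v1,o2+s[1]*v2; return (p+q)/2,np.linalg.norm(p-q)
E
python3 - <<'E'
from h import *
t=take('top')
k=.64
for n,(x,y),z in [('rocker',(337,349),47),('sensor top',(372,345),115),('cap',(400,345),50),('charger',(430,342),74),('stripL',(317,351),42),('stripR',(457,339),42),('carton',(369,256),38),('brown',(421,287),70),('lens',(509,243),125),('base',(497,251),5),('bluecart',(389,155),150)]:
    print(n,atz(t,(y*k,x*k),z).round())
m=masks_of('top','strip'); 
for r in m[:2]:
    ys,xs=np.nonzero(r['region']); print(r['conf'],len(xs),cv2.minAreaRect(np.c_[xs,ys].astype(np.float32)))
E
```

```text
rocker [443. 103.  47.]
sensor top [452.  24. 115.]
cap [453. -32.  50.]
charger [460. -94.  74.]
stripL [438. 146.  42.]
stripR [ 468. -154.   42.]
carton [646.  40.  38.]
brown [576. -74.  70.]
lens [ 663. -251.  125.]
base [ 668. -246.    5.]
bluecart [835.  -4. 150.]
0.59 1588 ((251.46075439453125, 220.96710205078125), (25.120670318603516, 105.0046157836914), 89.36341094970703)
```

Request:
arm_command(
  commands=[
    [[41.7, -38.1, 0, 0.34], [41.7, -38.1, 0, 0.34], [41.7, -38.1, 0, 0.34], [41.7, -38.1, 0, 0.34], [41.7, -38.1, 0, 0.34], [41.7, -38.1, 0, 0.34], [41.7, -38.1, 0, 0.34], [41.7, -38.1, 0, 0.34]],
  ],
  grip=0,
)

```text
time: 2.12
ee_pos: [359.0, -192.2, 231.6]
tool_rot: [0.0, 0.999, 0.044, 0.0]
wrist_force: [0.7, -0.7, -0.1]
grip_width: -0.2
grasp_force: 0.0
```

Request:
arm_command(
  commands=[
    [[10.9, -20.3, 0, 0], [10.9, -20.3, 0, 0], [10.9, -20.3, 0, 0], [10.9, -20.3, 0, 0], [10.9, -20.3, 0, 0], [10.9, -20.3, 0, 0], [10.9, -20.3, 0, 0], [10.9, -20.3, 0, 0]],
  ],
)

```text
time: 2.78
ee_pos: [449.3, 18.6, 231.1]
tool_rot: [0.0, 0.999, 0.046, -0.0]
wrist_force: [-0.2, -1.1, 0.4]
grip_width: -0.1
grasp_force: 0.0
```

Run:
```python
from h import *
print(ctrl.observe()['ee_pos'])
d=take('wrist'); cv2.imwrite('pics/w1.png',cv2.resize(d['image'],(800,600)))
for l,z in [('strip',0),('rocker_off',53),('sensor',68),('pins',21),('charger',40),('cap',40),('cam_head',75),('cam_stand',0),('carton',0)]:
    print(l,[(np.round(p['centre']).tolist(),round(p['conf'],2),atz(d,p['centre'],z).round().tolist()) for p in spot_point('wrist',l)][:3])
```

```text
[449.34413478  18.62747619 231.10297823]
strip [([157.0, 271.0], 0.94, [453.0, -2.0, 0.0])]
rocker_off [([170.0, 169.0], 0.83, [439.0, 116.0, 53.0])]
sensor [([162.0, 244.0], 0.86, [459.0, 30.0, 68.0]), ([76.0, 350.0], 0.56, [562.0, -71.0, 68.0])]
pins [([159.0, 244.0], 0.8, [452.0, 32.0, 21.0]), ([68.0, 337.0], 0.69, [575.0, -68.0, 21.0])]
charger [([154.0, 352.0], 0.89, [475.0, -94.0, 40.0]), ([22.0, 484.0], 0.65, [689.0, -275.0, 40.0])]
cap [([156.0, 300.0], 0.87, [466.0, -33.0, 40.0])]
cam_head [([23.0, 486.0], 0.84, [673.0, -247.0, 75.0])]
cam_stand [([29.0, 453.0], 0.83, [675.0, -247.0, -0.0]), ([163.0, 243.0], 0.33, [443.0, 33.0, 0.0])]
carton [([5.0, 251.0], 0.75, [646.0, 41.0, 0.0])]
```

View pics/w1.png

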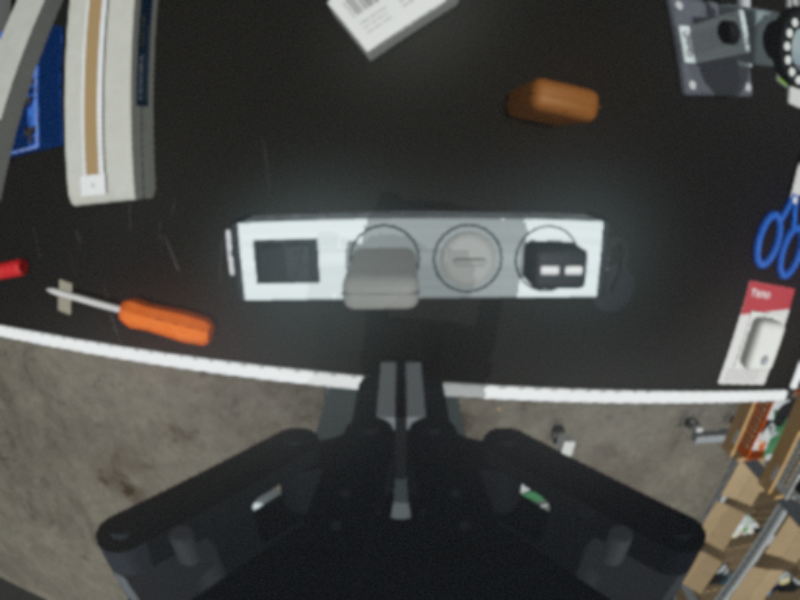

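The wrist view shows the rocker at (287,261), sensor at (385,275), cap at (468,258) and charger at (555,263). The strip is centred near (453,-2) mm with a yaw of about 6.5°, consistent with the given sizes.

Request:
arm_command(
  commands=[
    [[-0.1, -10.1, 10, -0.02], [-0.1, -10.1, 10, -0.02], [-0.1, -10.1, 10, -0.02], [-0.1, -10.1, 17, -0.02], [-0.1, -10.1, 17, -0.02], [-0.1, -10.1, 17, -0.02], [-0.1, -10.1, 17, -0.02]],
  ],
)

```text
time: 3.87
ee_pos: [438.7, 118.2, 60.9]
tool_rot: [0.0, 0.999, 0.055, -0.002]
wrist_force: [0.8, 0.2, 0.9]
grip_width: -0.0
grasp_force: 0.0
```

Run:
```python
from h import *
s=ctrl.observe();print(s['ee_pos'],s['tool_rot'])
d=take('wrist')
for l,z in [('rocker_off',53),('strip',0),('charger',40),('sensor',68)]:
    print(l,[(np.round(p['centre']).tolist(),round(p['conf'],2),atz(d,p['centre'],z).round().tolist()) for p in spot_point('wrist',l)][:3])
```

```text
[438.71262575 118.17429192  60.92824599] [ 2.55766041e-04  9.98504914e-01  5.46324928e-02 -1.77805227e-03]
rocker_off [([240.0, 257.0], 0.56, [439.0, 116.0, 53.0]), ([217.0, 376.0], 0.48, [460.0, 49.0, 53.0])]
strip [([202.0, 400.0], 0.8, [454.0, 3.0, 0.0])]
charger []
sensor [([236.0, 410.0], 0.65, [456.0, 31.0, 68.0])]
```

Aligned. Press down.

Request:
arm_command(
  commands=[
    [[0, 0, 0.8, 0], [0, 0, 1.1, 0], [0, 0, 1.3, 0], [0, 0, 1.45, 0], [0, 0, 1.55, 0], [0, 0, 1.55, 0]],
  ],
)

```text
time: 4.62
ee_pos: [439.6, 118.4, 46.4]
tool_rot: [-0.0, 0.999, 0.054, 0.0]
wrist_force: [-3.2, 1.0, 12.1]
grip_width: -0.1
grasp_force: 6.2
```

Request:
arm_command(
  commands=[
    [[0, 0, -4, 0], [0, 0, -8, 0], [0, 0, -12, 0], [0, 9, -16, 0], [0, 9, -16, 0], [0, 9, -16, 0], [0, 9, -16, 0], [0, 9, -16, 0]],
  ],
  grip=100,
)

```text
time: 5.28
ee_pos: [449.0, 28.3, 205.6]
tool_rot: [0.0, 0.999, 0.054, -0.0]
wrist_force: [-0.3, 0.1, -0.8]
grip_width: 85.2
grasp_force: 0.0
```

Run:
```python
from h import *
s=ctrl.observe();print(s['ee_pos'],s['tool_rot'])
d=take('wrist'); cv2.imwrite('pics/w2.png',d['image'][60:330,60:470])
for l,z in [('rocker_off',47),('strip',0),('charger',40),('sensor',68),('cap',40)]:
    print(l,[(np.round(p['centre']).tolist(),round(p['conf'],2),atz(d,p['centre'],z).round().tolist()) for p in spot_point('wrist',l)][:3])
```

```text
[448.9883707   28.34455955 205.63520964] [ 1.48715307e-05  9.98566421e-01  5.35265088e-02 -1.23078699e-04]
rocker_off [([175.0, 173.0], 0.83, [438.0, 116.0, 47.0])]
strip [([160.0, 280.0], 0.68, [455.0, -1.0, 0.0])]
charger [([161.0, 366.0], 0.7, [475.0, -94.0, 40.0])]
sensor [([172.0, 252.0], 0.71, [455.0, 32.0, 68.0])]
cap [([159.0, 312.0], 0.96, [469.0, -31.0, 40.0])]
```

View pics/w2.png

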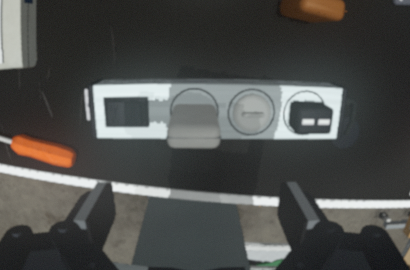

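The picture shows the switched strip and the sensor at (193,125), midway between the open fingers. Descend and grip.

Request:
arm_command(
  commands=[
    [[0, 0, 4, 0], [0, 0, 8, 0], [0, 0, 11, 0], [0, 0, 13, 0], [0, 0, 13, 0], [0, 0, 13, 0]],
  ],
)

```text
time: 6.08
ee_pos: [448.9, 29.2, 75.6]
tool_rot: [-0.0, 0.999, 0.055, -0.001]
wrist_force: [0.6, -0.5, 0.8]
grip_width: 85.6
grasp_force: 0.0
```

Request:
arm_command(
  commands=[
    [[0, 0, 0, 0], [0, 0, 0, 0], [0, 0, 0, 0], [0, 0, 0, 0], [0, 0, 0, 0], [0, 0, 0, 0], [0, 0, 0, 0], [0, 0, 0, 0]],
  ],
  grip=0,
  grip_force=60,
)

```text
time: 6.75
ee_pos: [449.8, 29.1, 77.1]
tool_rot: [-0.0, 0.999, 0.054, 0.001]
wrist_force: [-1.3, 1.6, 7.9]
grip_width: 44.5
grasp_force: 59.8
```

Request:
arm_command(
  commands=[
    [[0, 0, -0.4, 0], [0, 0, -0.8, 0], [0, 0, -1.2, 0], [0, 0, -1.6, 0], [0, 0, -2.0, 0], [0, 0, -2.5, 0], [0, 0, -3.5, 0], [0, 0, -4.5, 0]],
  ],
)

```text
time: 7.42
ee_pos: [449.1, 28.8, 121.7]
tool_rot: [0.0, 0.999, 0.054, -0.0]
wrist_force: [-0.0, 0.1, -0.3]
grip_width: 44.6
grasp_force: 61.3
```

Run:
```python
from h import *
T=tool();print(T[:3,3])
d=take('wrist'); cv2.imwrite('pics/w3.png',cv2.resize(d['image'],(800,600)))
for c in ['wrist']:
  for l in ['sensor','pins','rocker_off','cap','charger']:
    print(l,[(np.round(p['centre']).tolist(),round(p['conf'],2)) for p in spot_point(c,l)][:3])
# predicted if unslipped: sensor origin z +? 
for dz in (35,45): print(dz,proj(d,T[:3,3]*[1,1,0]+[11,0,68+dz]).round(),proj(d,T[:3,3]*[1,1,0]+[0,0,21+dz]).round())
```

```text
[449.05497625  28.78525663 121.68884953]
sensor [([76.0, 408.0], 0.97), ([225.0, 253.0], 0.82), ([183.0, 330.0], 0.53)]
pins [([208.0, 249.0], 0.95), ([60.0, 379.0], 0.9)]
rocker_off [([199.0, 145.0], 0.77)]
cap [([182.0, 330.0], 0.95)]
charger [([185.0, 400.0], 0.58)]
35 [216. 255.] [205. 254.]
45 [223. 255.] [210. 254.]
```

View pics/w3.png

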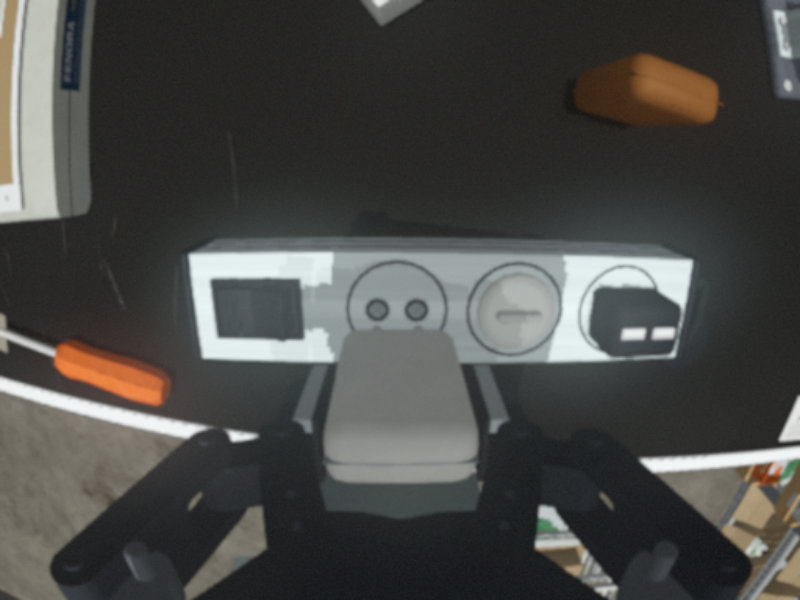

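Sensor is cleanly out; the empty socket holes show at (377,310) and (416,310). The cap and charger are in place. Next, a look at the inspection camera.

Request:
arm_command(
  commands=[
    [[0, 0, -4, 0], [2, 6, -8, 0], [8.5, 24, -18, 0], [8.5, 24, -18, 0], [8.5, 24, -18, 0], [8.5, 24, -18, 0], [8.5, 24, -18, 0], [8.5, 24, -18, 0]],
  ],
)

```text
time: 8.38
ee_pos: [560.0, -202.3, 301.2]
tool_rot: [-0.0, 0.999, 0.054, -0.0]
wrist_force: [0.7, 0.9, -0.1]
grip_width: 44.9
grasp_force: 61.5
```

Request:
arm_command(
  commands=[
    [[0, 3, 0, 0], [0, 3, 0, 0], [0, 3, 0, 0]],
  ],
)

```text
time: 8.63
ee_pos: [562.7, -231.6, 299.4]
tool_rot: [-0.001, 0.999, 0.053, -0.001]
wrist_force: [0.4, 0.4, -0.4]
grip_width: 44.4
grasp_force: 61.5
```

Run:
```python
from h import *
T=tool();print(T[:3,3])
t=take('top');h={l:[(np.round(p['centre'],1).tolist(),round(p['conf'],2)) for p in spot_point('top',l)][:2] for l in ['cam_head','cam_stand','focus']};print(h)
s=take('scene');hs={l:[(np.round(p['centre'],1).tolist(),round(p['conf'],2)) for p in spot_point('scene',l)][:2] for l in ['cam_head','cam_stand','focus']};print(hs)
d=take('wrist'); cv2.imwrite('pics/w4.png',cv2.resize(d['image'],(800,600)))
for l,z in [('sensor',0),('pins',0),('cam_head',75),('cam_stand',0),('focus',205)]:
    print(l,[(np.round(p['centre'],1).tolist(),round(p['conf'],2),atz(d,p['centre'],z).round().tolist()) for p in spot_point('wrist',l)][:3])
```

```text
[ 562.72281137 -231.55584113  299.40107946]
{'cam_head': [([154.2, 320.7], 0.47)], 'cam_stand': [([211.1, 272.0], 0.69), ([157.8, 315.4], 0.65)], 'focus': [([160.7, 331.9], 0.49)]}
{'cam_head': [([173.6, 264.5], 0.8)], 'cam_stand': [], 'focus': []}
sensor [([146.5, 150.2], 0.66, [552.0, -65.0, 0.0]), ([227.3, 254.2], 0.62, [434.0, -243.0, 0.0])]
pins [([210.7, 249.7], 0.79, [463.0, -232.0, 0.0]), ([130.5, 155.8], 0.64, [578.0, -73.0, 0.0])]
cam_head [([74.6, 277.9], 0.6, [672.0, -246.0, 75.0])]
cam_stand [([75.0, 273.7], 0.74, [677.0, -245.0, 0.0]), ([122.0, 300.8], 0.63, [612.0, -293.0, 0.0])]
focus [([120.3, 301.3], 0.65, [627.0, -261.0, 205.0])]
```

View pics/w4.png

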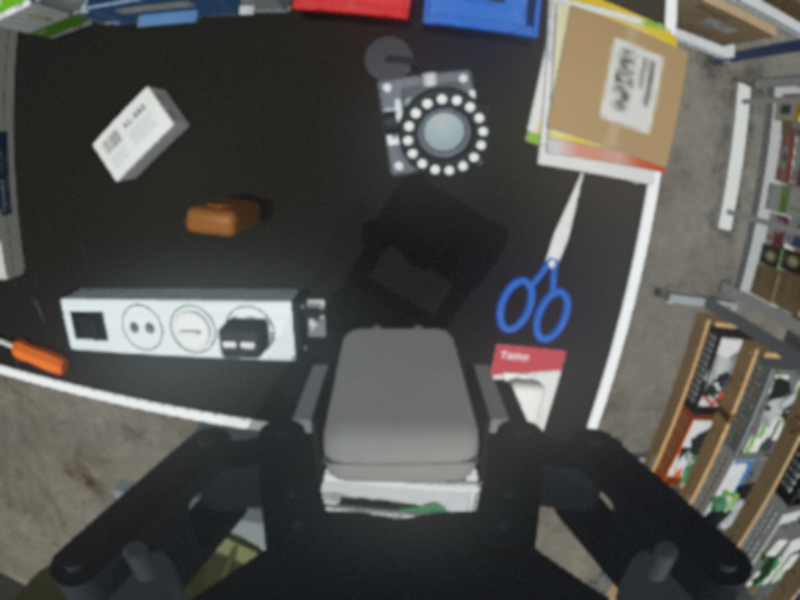

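Run:
```python
from h import *
from scipy.optimize import brentq
d=take('wrist'); H=np.array([672,-246,75.])
im=cv2.cvtColor(d['image'],cv2.COLOR_BGR2GRAY)
m=(im[50:125,240:330]>200).astype(np.uint8); n,_,st,c=cv2.connectedComponentsWithStats(m)
pts=[(c[i][0]+240,c[i][1]+50) for i in range(1,n) if 2<st[i][4]<60]
pts=[p for p in pts if 20<np.hypot(p[0]-284,p[1]-84.5)<34]
e=cv2.fitEllipse(np.array(pts,np.float32)); print(len(pts),e)
rc=(e[0][1],e[0][0])
for nm,r,L in [('focus',(120.3,301.3),145),('ring',rc,55)]:
    z=brentq(lambda z:np.linalg.norm(atz(d,r,z)-H)-L,H[2]+L*.72,H[2]+L*1.0) if nm=='focus' else None
    if z is None:
        zs=np.arange(112,131,3)
        for z in zs: v=atz(d,r,z)-H; print(z,v.round(1),np.linalg.norm(v).round(1))
    else:
        v=atz(d,r,z)-H; print(nm,z,v,'lean',np.arccos(v[2]/L),'az',np.degrees(np.arctan2(v[1],v[0])))
k=.64
for nm,(x,y) in dict(tl=(378,82),tr=(470,71),bl=(388,175)).items(): print(nm,atz(d,(y*k,x*k),4).round(1))
```

```text
18 ((283.2516174316406, 83.75263977050781), (48.89773178100586, 53.04400634765625), 95.8724136352539)
focus 212.36164101901593 [-44.18675714 -14.29370735 137.36164102] lean 0.32602898072448344 az -162.07443750821756
112 [-12.3  -5.4  37. ] 39.4
115 [-12.5  -5.1  40. ] 42.2
118 [-12.7  -4.8  43. ] 45.1
121 [-12.8  -4.6  46. ] 48.0
124 [-13.   -4.3  49. ] 50.9
127 [-13.1  -4.1  52. ] 53.8
130 [-13.3  -3.8  55. ] 56.7
tl [ 705.  -195.9    4. ]
tr [ 726.3 -279.5    4. ]
bl [ 617.9 -214.5    4. ]
```

The picture shows the ring light centred at (444,131) on its base plate, with corners at (378,82), (470,71) and (388,175). That puts the stand at about (672,-247) with a yaw near 13°. I need a side view to measure the lean.

Request:
arm_command(
  commands=[
    [[1.9, -20, 10, 0], [1.9, -20, 10, 0], [1.9, -20, 10, 0], [1.9, -20, 10, 0], [1.9, -20, 10, 0], [1.9, -20, 10, 0], [1.9, -20, 10, 0], [1.9, -20, 10, 0]],
  ],
)

```text
time: 10.05
ee_pos: [560.1, -29.1, 200.8]
tool_rot: [0.0, 0.998, 0.055, -0.0]
wrist_force: [0.6, -0.4, -0.3]
grip_width: 44.7
grasp_force: 61.5
```

Run:
```python
from h import *
d=take('wrist'); T=tool(); print(T[:3,3])
for l,z in [('cam_head',75),('cam_stand',0),('focus',212)]:
    print(l,[(np.round(p['centre'],1).tolist(),round(p['conf'],2),atz(d,p['centre'],z).round().tolist()) for p in spot_point('wrist',l)][:3])
np.save('P5.npy',d['P']); cv2.imwrite('pics/w5.png',d['image'])
print(proj(d,(672,-247,75)),proj(d,(672,-247,0)))
c=d['image'][60:210,380:512]; cv2.imwrite('pics/w5c.png',cv2.resize(c,None,fx=4,fy=4,interpolation=cv2.INTER_CUBIC))
```

```text
[560.40295626 -29.91902887 201.345997  ]
cam_head [([105.4, 469.8], 0.73, [672.0, -249.0, 75.0])]
cam_stand [([101.6, 433.0], 0.89, [672.0, -248.0, -0.0])]
focus []
[105.22297415 468.24070422] [101.35706278 432.68532848]
```

View pics/w5c.png

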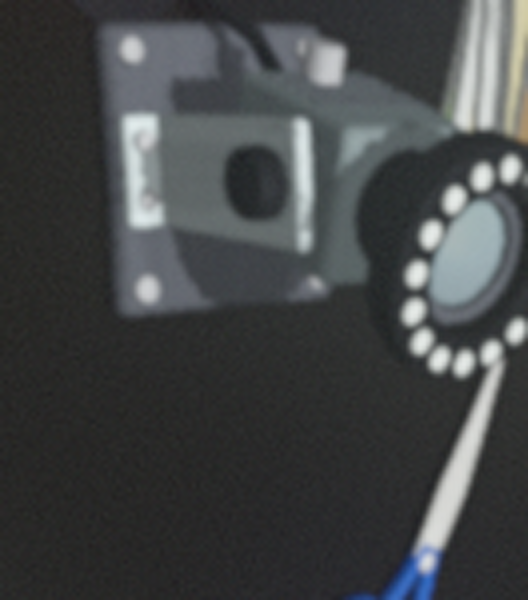

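The crop shows the lens centre at about (470,260), which is full-image (row 125, col 497), leaning towards the robot.

Run:
```python
from h import *
d=dict(fish=True,fx=297.32,fy=297.32,cx=256.1,cy=189.17,P=np.load('P5.npy'))
H=np.array([672,-247,75.])
im=cv2.cvtColor(cv2.imread('pics/w5.png'),cv2.COLOR_BGR2GRAY)
c=im[60:210,380:512]; n,_,st,ce=cv2.connectedComponentsWithStats((c>170).astype(np.uint8))
pts=np.array([ce[i]+[380,60] for i in range(1,n) if 3<st[i][4]<60 and 98<ce[i][0]<132 and 35<ce[i][1]<95]); print(pts.round(1).tolist())
from scipy.optimize import least_squares
def model(p,n=72):
    th,yw,r,L=p; x=np.array([np.cos(yw),np.sin(yw),0]);y=np.array([-np.sin(yw),np.cos(yw),0])
    z=np.cos(th)*np.array([0,0,1])-np.sin(th)*x; xx=np.cross(y,z)
    a=np.linspace(0,2*np.pi,n,endpoint=False)
    return np.array([proj(d,H+L*z+r*(np.cos(t)*xx+np.sin(t)*y))[::-1] for t in a])
def res(p):
    m=model([p[0],np.radians(13),p[1],55]); return [np.min(np.hypot(*(m-q).T)) for q in pts]
for t in (.25,.3,.35,.4,.45,.5):
    f=least_squares(lambda r:res([t,r[0]]),[26]); print(t,f.x,f.cost.round(2),model([t,np.radians(13),.01,55])[0].round(1))
```

```text
[[507.1, 101.8], [500.2, 103.7], [493.1, 109.7], [487.4, 118.5], [483.8, 128.2], [483.0, 137.5], [508.6, 142.2], [485.1, 144.9], [489.4, 149.3], [495.5, 150.4]]
0.25 [24.7387753] 23.77 [501.2 124.2]
0.3 [24.84737202] 3.04 [500.6 126.9]
0.35 [25.09349923] 21.7 [499.9 129.4]
0.4 [25.84681091] 74.48 [499.1 131.9]
0.45 [27.30925423] 152.67 [498.2 134.3]
0.5 [29.42825095] 240.13 [497.3 136.6]
```

Request:
arm_command(
  commands=[
    [[-5.6, -6.8, 4, 0], [-5.6, -6.8, 7, 0], [-5.6, -6.8, 7, 0], [-5.6, -6.8, 7, 0], [-5.6, -6.8, 10, 0], [-5.6, -6.8, 13.5, 0], [-5.6, -6.8, 13.5, 0], [-5.6, -6.8, 13.5, 0]],
  ],
)

```text
time: 10.92
ee_pos: [497.0, 31.4, 65.8]
tool_rot: [-0.0, 0.999, 0.054, -0.001]
wrist_force: [0.2, -0.1, 0.2]
grip_width: 44.9
grasp_force: 61.6
```

Run:
```python
from h import *
d=take('wrist'); T=tool(); print(T[:3,3]); cv2.imwrite('pics/w6.png',cv2.resize(d['image'][120:384,100:440],(680,528)))
X=np.array([.994,.108,0])
for w in (40,50,60): print(w,proj(d,T[:3,3]))
for l,z in [('strip',0),('charger',40),('cap',40)]:
    print(l,[(np.round(p['centre'],1).tolist(),round(p['conf'],2),atz(d,p['centre'],z).round().tolist()) for p in spot_point('wrist',l)][:3])
```

```text
[497.87928425  31.50388816  67.19500965]
40 [247.11674003 252.98985828]
50 [247.11674003 252.98985828]
60 [247.11674003 252.98985828]
strip []
charger [([265.7, 416.0], 0.95, [475.0, -93.0, 40.0])]
cap [([273.3, 338.8], 0.76, [467.0, -32.0, 40.0])]
```

View pics/w6.png

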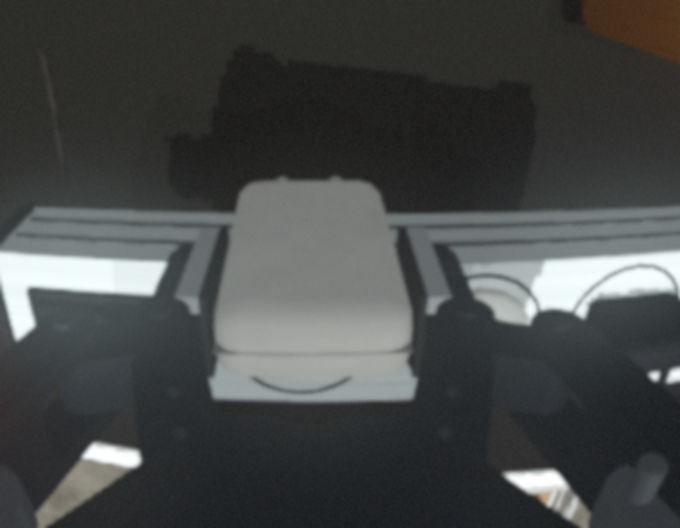

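The picture shows the sensor hanging behind the strip's far edge, with clearance on all sides. I'll loosen the grip a little and draw it towards the robot, so that the strip edge tilts it in the pads.

Request:
arm_command(
  commands=[
    [[-0.3, 0, 0, 0], [-0.6, 0, 0, 0], [-0.9, 0, 0, 0], [-1.2, 0, 0, 0], [-1.5, 0, 0, 0], [-1.8, 0, 0, 0], [-2.1, 0, 0, 0], [-2.1, 0, 0, 0]],
  ],
  grip_force=30,
)

```text
time: 11.78
ee_pos: [478.4, 30.1, 67.6]
tool_rot: [-0.0, 0.999, 0.054, 0.004]
wrist_force: [11.3, 4.1, 2.1]
grip_width: 44.8
grasp_force: 57.9
```

Run:
```python
from h import *
d=take('wrist'); T=tool(); s=ctrl.observe(); print(T[:3,3],s['wrist_force'],s['ft_torque'])
for l in ['sensor','pins']:
    print(l,[(np.round(p['centre'],1).tolist(),round(p['conf'],2)) for p in spot_point('wrist',l)][:3])
# model: sensor origin (toolx, toolz): body centre at tool x=0, pivot at sensor x=g, tool z=-zp
for zp in (19,25):
  for th in (0,.15,.3,.45):
    def pt(sx,off): # off along tool +x at th=0
        a=sx-(zp-8.7)  # TCP at sensor x 8.7
        return T[:3,:3]@np.array([off*np.cos(th)-a*np.sin(th),0,-zp-a*np.cos(th)-off*np.sin(th)])+T[:3,3]
    def pt(sx,off):
        a=sx-(zp+8.7)
        u=np.array([-np.sin(th),0,-np.cos(th)]); w=np.array([np.cos(th),0,-np.sin(th)])
        return T[:3,:3]@(np.array([0,0,-zp])+a*u+off*w)+T[:3,3]
    print(zp,th,proj(d,pt(0,11)).round(1),proj(d,pt(-47,0)).round(1),proj(d,pt(47,11)).round(1))
cv2.imwrite('pics/w7.png',cv2.resize(d['image'][120:384,100:440],(680,528)))
```

```text
[478.46951642  30.1827071   67.6198418 ] [10.82649585  4.44545465  1.49861945] [ 0.91368962 -2.21408788  0.0858659 ]
sensor [([119.1, 439.2], 0.92), ([218.8, 256.7], 0.72)]
pins [([186.3, 252.5], 0.93), ([93.4, 401.1], 0.9)]
19 0 [222.4 253.1] [209.5 253.8] [268.6 252.1]
19 0.15 [217.2 253.1] [195.2 253.7] [276.4 252.2]
19 0.3 [212.8 253. ] [181.3 253.7] [283.9 252.2]
19 0.45 [209.2 252.9] [167.9 253.6] [290.7 252.2]
25 0 [222.4 253.1] [209.5 253.8] [268.6 252.1]
25 0.15 [215.7 253.1] [194.  253.7] [274.8 252.1]
25 0.3 [209.9 253. ] [178.9 253.6] [280.8 252.1]
25 0.45 [205.  252.9] [164.3 253.6] [286.7 252.2]
```

View pics/w7.png

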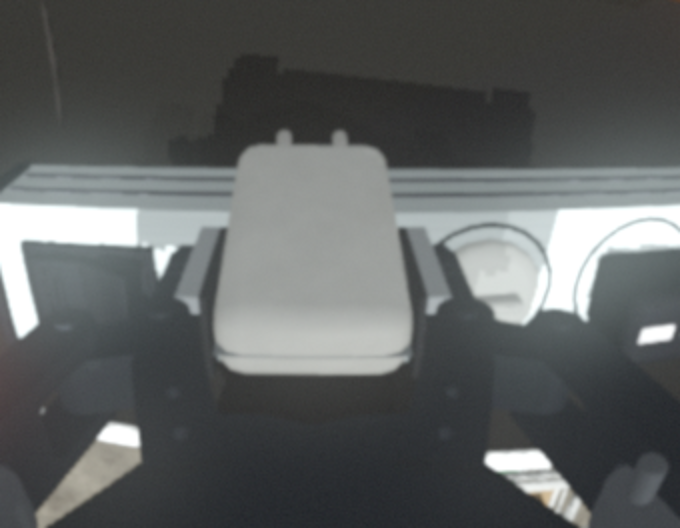

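The picture shows the sensor now tilted, its pins visible at (285,137) and (340,137). The tilt is about 0.24 rad; a little more is needed.

Request:
arm_command(
  commands=[
    [[-0.2, 0, 0, 0], [-0.4, 0, 0, 0], [-0.4, 0, 0, 0], [0.2, 0, 0, 0], [0.8, 0, 0, 0], [1.5, 0, -2, 0], [1.5, 0, -5, 0], [1.5, 0, -9, 0]],
  ],
)

```text
time: 12.6
ee_pos: [490.0, 31.4, 154.9]
tool_rot: [-0.0, 0.999, 0.054, -0.003]
wrist_force: [0.4, 1.2, -0.6]
grip_width: 44.6
grasp_force: 57.1
```

```bash
cat >> h.py <<'E'
def tilt(d):
    P=d['tool_from_camera']; dd=dict(d,P=P)
    def pt(sx,off,th,zp=21):
        a=sx-(zp+8.7); u=np.array([-np.sin(th),0,-np.cos(th)]); w=np.array([np.cos(th),0,-np.sin(th)])
        return np.array([0,0,-zp])+a*u+off*w
    from scipy.optimize import brentq
    out=[]
    for p in spot_point('wrist','pins')[:2]:
        try: th=brentq(lambda t:proj(dd,pt(-47,0,t))[0]-p['centre'][0],-.3,.9); out.append((np.round(p['centre'],1).tolist(),round(th,3),pt(-47,0,th).round(1)))
        except ValueError: pass
    return out
E
python3 - <<'E'
from h import *
d=take('wrist'); T=tool(); s=ctrl.observe(); print(T[:3,3],s['wrist_force'],s['grasp_force'])
for r in tilt(d): print(r)
d=take('wrist')
for r in tilt(d): print(r)
print([(np.round(p['centre'],1).tolist(),round(p['conf'],2)) for p in spot_point('wrist','rocker_off')])
E
```

```text
[493.2526843   31.43086596 163.85437937] [2.11479485 0.06469267 9.22132244] 57.10607311106287
([181.8, 252.2], 0.287, array([21.7,  0. , 52.6]))
([182.9, 253.8], 0.276, array([20.9,  0. , 52.8]))
[([230.0, 161.8], 0.77), ([212.3, 254.2], 0.68), ([216.8, 374.0], 0.32)]
```

Request:
arm_command(
  commands=[
    [[0, 0, -4, 0], [2, 8, -8, -0.12], [8.3, 30.4, -14, -0.12], [8.3, 30.4, -14, -0.12], [8.3, 30.4, -14, -0.12], [8.3, 30.4, -14, -0.12], [8.3, 30.4, -14, -0.12], [8.3, 30.4, -14, -0.12]],
  ],
)

```text
time: 13.52
ee_pos: [592.2, -227.3, 282.9]
tool_rot: [-0.001, 0.993, 0.114, -0.001]
wrist_force: [0.8, 0.7, 0.6]
grip_width: 44.7
grasp_force: 57.1
```

Request:
arm_command(
  commands=[
    [[0, 0, 0, 0], [0, 0, 0, 0], [0, 0, 0, 0]],
  ],
)

```text
time: 13.77
ee_pos: [591.8, -225.0, 282.2]
tool_rot: [-0.001, 0.993, 0.114, -0.001]
wrist_force: [0.2, 0.9, 0.0]
grip_width: 44.8
grasp_force: 57.1
```

```bash
cat > m.py <<'E'
from h import *
F=np.array([629,-257,213.])
d=take('wrist'); T=tool(); s=ctrl.observe(); print(T[:3,3],np.arctan2(T[1,0],T[0,0]),s['wrist_force'])
L=[spot_point('wrist',l) for l in ('cam_head','focus','cam_stand')]
for l,z in zip(L,(75,213,0)): print([(np.round(p['centre'],1).tolist(),round(p['conf'],2),atz(d,p['centre'],z).round().tolist()) for p in l[:2]])
for r in tilt(d):
    p=T@np.append(r[2],1); print(r,p[:3].round(1),'to go, tool axes mm',(T[:3,:3].T@(F-p[:3])).round(1))
cv2.imwrite('pics/w8.png',cv2.resize(d['image'],(800,600)))
E
python3 m.py
```

```text
[ 591.85100675 -224.49195588  282.74662432] 0.2294216858409265 [-0.63973487  0.07552493 -1.26599248]
[([99.7, 289.0], 0.75, [674.0, -247.0, 75.0])]
[]
[([98.8, 282.3], 0.71, [674.0, -245.0, 0.0])]
([181.7, 252.4], 0.285, array([21.6,  0. , 52.6])) [ 612.8 -219.5  230.1] to go, tool axes mm [ 7.3 40.2 17. ]
```

Request:
arm_command(
  commands=[
    [[0.4, 2, 0.5, 0], [0.8, 4, 1, 0], [0.8, 4, 1.7, 0], [0.8, 4, 1.7, 0], [0.8, 4, 1.7, 0], [0.8, 4, 1.7, 0]],
  ],
)

```text
time: 14.52
ee_pos: [609.0, -261.7, 267.9]
tool_rot: [0.0, 0.993, 0.115, 0.0]
wrist_force: [1.6, 0.6, -0.2]
grip_width: 44.7
grasp_force: 57.1
```

```bash
python3 m.py
```

```text
[ 609.05654312 -261.7980898   268.04113855] 0.22956599031900002 [ 0.27232251 -0.02484639  0.00084744]
[([107.7, 254.4], 0.65, [674.0, -247.0, 75.0])]
[]
[([105.7, 253.9], 0.68, [673.0, -245.0, 0.0])]
([146.7, 124.5], 0.681, array([48.3,  0. , 38.6])) [ 656.1 -250.8  229.5] to go, tool axes mm [-27.8  -0.2  16.5]
([184.8, 251.4], 0.253, array([19.2,  0. , 53.3])) [ 627.8 -257.4  214.8] to go, tool axes mm [ 1.3 -0.2  1.8]
```

View pics/w8.png

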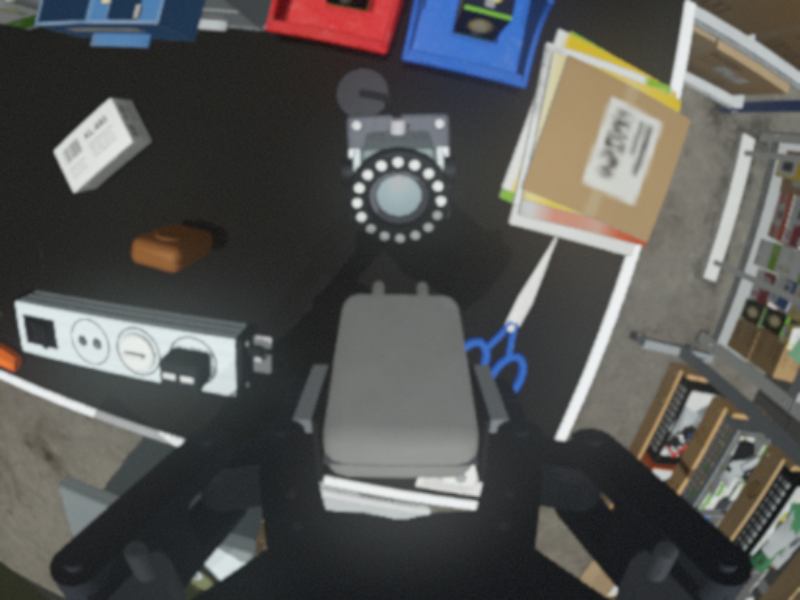

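The picture shows the ring light centred at (398,194) and square to the tool, with the pins at (379,286) and (421,286). One last check of the lean from this view.

Run:
```python
from h import *
d=take('wrist'); x=np.array([.974,.225,0])
for hx in (672,674):
  for th in (.25,.3,.35,.4):
    a=np.array([0,0,np.cos(th)])-np.sin(th)*x; H=np.array([hx,-247,75.])
    print(hx,th,proj(d,H+55*a).round(1),proj(d,H+145*a).round(1),(H+145*a).round())
print('seen',np.array([194,398])*.64, np.array([285,400])*.64, tilt(d))
```

```text
672 0.25 [126.  253.6] [171.6 252.6] [ 637. -255.  215.]
672 0.3 [128.6 253.6] [180.6 252.7] [ 630. -257.  214.]
672 0.35 [131.2 253.6] [189.1 252.7] [ 624. -258.  211.]
672 0.4 [133.7 253.6] [196.8 252.8] [ 617. -260.  209.]
674 0.25 [123.9 254.1] [168.8 253.3] [ 639. -255.  215.]
674 0.3 [126.6 254.1] [177.9 253.3] [ 632. -257.  214.]
674 0.35 [129.2 254.1] [186.4 253.4] [ 626. -258.  211.]
674 0.4 [131.7 254.1] [194.3 253.4] [ 619. -260.  209.]
seen [124.16 254.72] [182.4 256. ] [([148.4, 122.8], 0.66, array([47. ,  0. , 39.6])), ([183.6, 252.4], 0.265, array([20.1,  0. , 53. ]))]
```

Request:
arm_command(
  commands=[
    [[0.2, 0, 0.1, 0], [0.2, 0, 0.1, 0], [0.2, 0, 0.1, 0], [0.2, 0, 0.1, 0], [0.2, 0, 0.1, 0], [0.2, 0, 0.1, 0]],
  ],
)

```text
time: 15.37
ee_pos: [611.0, -262.1, 266.2]
tool_rot: [-0.0, 0.993, 0.114, -0.0]
wrist_force: [-0.7, 0.6, -1.0]
grip_width: 44.8
grasp_force: 57.1
```

```bash
python3 -c "
from station import ctrl
s=ctrl.observe();print(s['ee_pos'],s['grasp_force']);print(ctrl.finish_job())"
```

```text
[ 610.96394801 -262.08598558  266.20864359] 57.074976704316214
the job is handed in; nothing more can be done
None
```

The job is handed in, with no verdict returned: I switched the strip off, then pulled the sensor, which is still held on the lens axis with its pin tips at the 90 mm point to within a few mm by my camera measurements.

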